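# Add the round weight to the pull-test load chain

### The arm

A 7-joint arm with a two-finger parallel gripper is mounted at the origin on the work surface. World frame = base frame: x ahead of the robot, y to its left, z up, the work surface at z = 0. Lengths are in m, angles in rad, forces in N, time in s.
With the tool pointing down it reaches from about 0.4 to 0.925 m from the base axis. Payload 5.6 kg.
Tool frame: the origin (TCP) lies midway between the tips of the shut fingers; the grasp point (between the pads) lies 19 mm behind it (robot.grip_depth is the distance from the TCP to the grasp point, in m); z points along the fingers, y is the line along which they close (so a half turn about z gives the same grasp; the last joint's range is limited). The gripper opens to 85 mm and grips with 20 to 120 N. Pads are 22 mm wide; open, the fingers measure 114 mm over their backs; the gripper's body (76 mm by 85 mm) begins 54 mm behind the grasp point. The pads swing forward as they close: fully open they stand 13 mm farther back than shut.
Start: joints at [-1.283, 0.468, -0.012, 1.603, 0.006, 1.071, -0.056], TCP at [0.211, 0.615, 0.231] pointing down, gripper open.
Joint ranges: [-2.53, 2.53], [-0.31, 2.02], [-1.57, 1.55], [0.28, 2.44], [-1.29, 4.43], [0.15, 1.84], [-2.92, 2.92]. Speed limits (rad/s): [2.57, 2.57, 3.14, 3.14, 3.14, 3.14, 3.14].

### API

Orientations are given as a 3x3 rotation matrix whose columns are the frame's x, y, z axes.
In Python, from cell import robot gives the robot as it stands. The module is installed in compiled form; this text tells all that it offers. Calls block until the motion is done:
- robot.move_pose(position, orientation): joint-space move of the TCP to a pose.
- robot.move_straight(position, vel=0.15, rot=None, threshold=None): straight line of the TCP; rot=None keeps the orientation; vel is the mean speed in m/s. With threshold (N) it stops when the force on the tool has changed by that much, and returns True; else False.
- robot.goto_joints(angles): joint-space move.
- robot.gripper_to(opening, f_grip=None): finger opening in m; f_grip is the grip in N (None keeps the last); returns when the fingers have stopped.
- robot.dwell(seconds).
- robot.ik(position, orientation): joint angles nearest the present ones, or None.
- robot.get_image(name): name is "scene" or "side" or "wrist"; returns (picture, depth): 480x640x3 uint8, red, green, blue; 480x640 float32, m along the optical axis (not along the pixel's ray), 0 where there is no reading.
- robot.camera_params(name): a dict with "mtx" (3x3 intrinsics, pixels), "xyz" and "rotation" of the camera in the world; the wrist camera has in their place "hand_eye" (4x4, takes a point from camera to tool coordinates, whose origin is the TCP and whose axes are the flange's). Camera axes: x right, y up, looking along -z (the intrinsics and any distortion apply to the point x, -y, -z); pixel columns grow to the right and rows downward; lengths in m; the calibration is good to about 2 mm. A picture is of the moment at which its call begins: read the wrist's pose just before it. camera_params takes no time and is no camera call.
A pose or a line that the arm cannot do raises robot.MotionError and nothing moves.
- robot.hand_in(): hands the job in; it is judged then, once.
Readings, each from a call of its own:
- robot.read_time_s(): time.
- robot.read_joints(): joint angles.
- robot.read_joint_vel(): joint speeds.
- robot.read_joint_torque(): joint torques, N m.
- robot.read_position(): TCP position.
- robot.read_ee_rot(): TCP orientation.
- robot.read_contact_force(): force on the tool from outside, world axes, zero at the start.
- robot.read_torque(): the same for the moment, N m.
- robot.read_width(): finger opening in m.
- robot.read_finger_force(): force on a finger pad.
Only numpy, scipy, OpenCV 4.12 (cv2) and the standard library are available. Lean on these libraries where they do the work, as an engineer would, in place of code of your own. Each camera call takes 0.05 s, during which the arm holds its last target. There are 200 camera calls.

### The job

On the test stand a dark steel stirrup hangs from the pin. Take the hook weight with the round disc by its upright black grip and hang its hook on the lower bar of the stirrup's loop, so that it hangs freely below the stirrup; let go and leave it hanging still. Leave the hook weight with the flat square plate where it is.

Things in the scene. Friction and masses are not known exactly. Their poses are not given: they have to be found in the camera images.
- round_grip (a point): Centre of the upright black grip (20 x 14 x 44 mm; pinch it along y, 14 mm) of the round hook weight, 0.4-0.6 kg: a C frame of 7 mm dark steel bar on a disc 48 mm across, 26 mm thick. +x points from grip to hook, z up. Grip centre is 165 mm above the disc's underside. Below it an upright bar carries an arm along +x, 71 mm below this point, ending in an inverted-V hook open downward.
- round_throat (a point): Throat of the same weight's hook: where the centre of the stirrup's bar lies when it hangs. 65 mm along +x from the grip's centre and 65 mm below it; 100 mm above the disc's underside. The hook's top is 14 mm above this point; its tip is 20 mm further along +x and reaches 12 mm below it. Same axes as the grip. The centre of mass is straight below, so it hangs upright.
- loop_bar (a point): Centre of the lower bar (along y) of the hanging stirrup's upright loop, 170 mm above the bench: 7 mm round dark steel, opening 53 mm wide, 55 mm high; +x points through it, away from the robot. The stirrup swings on a pin 87 mm above this point; top of its sleeve 99 mm. The stand's column, 362 mm high, is 155-200 mm to +y. The robot's side and the space below are clear.
- square_grip (a point): Centre of the black grip of the other hook weight, the bystander: same frame, hook and grip, but it stands on a flat square dark steel plate 64 x 64 x 13 mm. Leave it standing.
Not all that is in view belongs to the job. Leave any pink look-alike of the part that bears round_grip alone. Leave any blue or red look-alike of the part that bears loop_bar alone.

How it is judged:
At the end, for the whole second after the job is handed in: The round weight hangs by its hook from the loop's lower bar: throat within 12 mm of the bar fore-and-aft and in height, within 30 mm along it, over 145 mm above the bench, slower than 80 mm/s; the square weight's grip is within 40 mm of its start (x of round_throat in the frame of loop_bar between -0.012 and 0.012 m and y of round_throat in the frame of loop_bar between -0.03 and 0.03 m and z of round_throat in the frame of loop_bar between -0.012 and 0.012 m and height (world z) of round_throat above 0.145 m and linear speed of round_weight below 0.08 m/s and distance of square_grip from where it was at the start of the episode below 0.04 m); the robot touches nothing.
It fails at once if the square hook weight is knocked over or carried off (its grip more than 60 mm from its start) (distance of square_grip from where it was at the start of the episode above 0.06 m).
It also fails if it takes over 48 s, if anything falls off the work surface, if the arm or the gripper's body presses on something with over 40 N, if the wrist force passes 120 N, or if a joint passes its speed limit or range.

## Working session

There is one attempt and no reset: what is moved stays moved. The work goes in short steps, each a Python script; the robot and the scene stay as the last script left them, time stands still between calls to the robot, and variables do not carry over. Pictures are saved under pics/ and viewed, at most 10 in all, crops included, and the job is handed in when it is done.

```bash
mkdir -p pics; cat > h.py <<'E'
import numpy as np, cv2
from cell import robot
def world(name,d,rc=None):
    p=robot.camera_params(name); m=np.array(p["mtx"])
    H,W=d.shape; u,v=np.meshgrid(np.arange(W),np.arange(H))
    c=np.stack([(u-m[0,2])/m[0,0]*d,-(v-m[1,2])/m[1,1]*d,-d],-1)
    if name=="wrist":
        T=np.array(p["hand_eye"]);c=c@T[:3,:3].T+T[:3,3]
        P,R=rc
        return c@R.T+P
    return c@np.array(p["rotation"]).T+np.array(p["xyz"])
def snap(name,fn):
    rc=(np.array(robot.read_position()),np.array(robot.read_ee_rot()))
    im,d=robot.get_image(name)
    cv2.imwrite("pics/"+fn+".png",im[:,:,::-1]); w=world(name,d,rc)
    np.savez("pics/"+fn+".npz",im=im,d=d,w=w,P=rc[0],R=rc[1])
    return im,d,w
E
python3 - <<'E'
from h import *
np.set_printoptions(precision=3,suppress=True)
for n in("scene","side"):
    snap(n,n+"0"); print(robot.camera_params(n))
print(robot.camera_params("wrist"),robot.read_ee_rot(),robot.read_time_s())
E
```

```text
{'mtx': array([[442.908,   0.   , 318.702],
       [  0.   , 442.908, 242.079],
       [  0.   ,   0.   ,   1.   ]]), 'xyz': array([ 1.114, -0.17 ,  0.801]), 'rotation': array([[ 0.216, -0.751,  0.623],
       [ 0.976,  0.163, -0.142],
       [ 0.005,  0.639,  0.769]])}
{'mtx': array([[615.993,   0.   , 324.846],
       [  0.   , 615.993, 238.285],
       [  0.   ,   0.   ,   1.   ]]), 'xyz': array([ 0.111, -0.747,  0.773]), 'rotation': array([[ 0.841,  0.316, -0.439],
       [-0.54 ,  0.515, -0.665],
       [ 0.016,  0.797,  0.604]])}
{'mtx': array([[368.858,   0.   , 322.633],
       [  0.   , 368.858, 240.99 ],
       [  0.   ,   0.   ,   1.   ]]), 'hand_eye': array([[ 0.   ,  0.96 ,  0.281,  0.072],
       [ 1.   , -0.   , -0.   , -0.001],
       [-0.   ,  0.281, -0.96 , -0.143],
       [ 0.   ,  0.   ,  0.   ,  1.   ]])} [[-0.946  0.325 -0.   ]
 [ 0.325  0.946 -0.002]
 [-0.    -0.002 -1.   ]] 0.1
```

View pics/scene0.png

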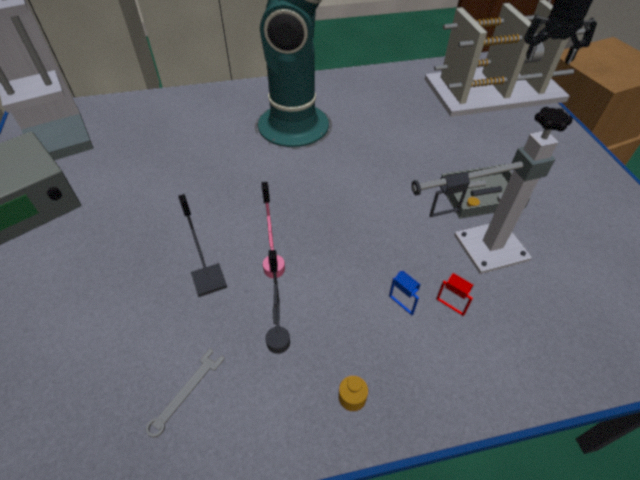

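View pics/side0.png

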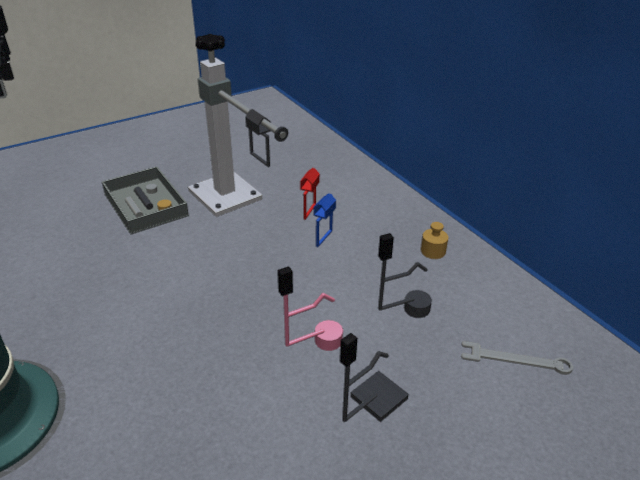

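The scene view shows the round weight: grip at (273,260), disc at (277,338). In the side view its grip is at (386,247) and its hook tip at (426,268). The dark stirrup is at side (258,145) and scene (447,195). The pink, blue and red pieces are decoys.

```bash
python3 - <<'E'
from h import *
np.set_printoptions(precision=3,suppress=True)
def blobs(fn,box,zlo,zhi,dark=75):
    f=np.load("pics/%s.npz"%fn);im=f["im"];w=f["w"]
    u0,v0,u1,v1=box
    s=im[v0:v1,u0:u1].astype(int);ww=w[v0:v1,u0:u1]
    m=(s.max(-1)<dark)&(f["d"][v0:v1,u0:u1]>0)&(ww[...,2]>zlo)&(ww[...,2]<zhi)
    p=ww[m];print(fn,box,zlo,zhi,len(p));
    if len(p): print("  med",np.median(p,0),"mean",p.mean(0),"p5",np.percentile(p,5,0),"p95",np.percentile(p,95,0))
    return p
blobs("side0",(375,230,397,315),.145,.2)
blobs("side0",(375,230,435,315),.015,.04)  # disc top
blobs("side0",(375,230,435,315),.08,.125)
blobs("scene0",(255,245,295,355),.145,.2)
blobs("scene0",(255,245,295,355),.02,.03)
for fn,b in(("side0",(240,105,275,170)),("scene0",(425,165,472,220))):
    blobs(fn,b,.155,.185); blobs(fn,b,.19,.225);blobs(fn,b,.235,.29)
blobs("side0",(338,332,358,368),.145,.2)
# pin end knob
blobs("side0",(272,124,290,142),.2,.32,90); blobs("scene0",(408,175,424,198),.2,.32,90)
a=cv2.imread("pics/side0.png")
A=cv2.resize(a[100:180,220:300],None,fx=7,fy=7,interpolation=cv2.INTER_CUBIC)
b=cv2.imread("pics/scene0.png");B=cv2.resize(b[160:240,405:485],None,fx=5,fy=7,interpolation=cv2.INTER_CUBIC)
cv2.imwrite("pics/crop.png",np.hstack([A[:,:400],B]))
E
```

```text
side0 (375, 230, 397, 315) 0.145 0.2 325
  med [ 0.62  -0.152  0.17 ] mean [ 0.621 -0.151  0.169] p5 [ 0.613 -0.155  0.148] p95 [ 0.63  -0.143  0.187]
side0 (375, 230, 435, 315) 0.015 0.04 559
  med [ 0.692 -0.16   0.025] mean [ 0.691 -0.158  0.025] p5 [ 0.633 -0.182  0.017] p95 [ 0.719 -0.142  0.032]
side0 (375, 230, 435, 315) 0.08 0.125 232
  med [ 0.65  -0.153  0.097] mean [ 0.653 -0.154  0.1  ] p5 [ 0.62  -0.162  0.086] p95 [ 0.698 -0.148  0.117]
scene0 (255, 245, 295, 355) 0.145 0.2 151
  med [ 0.633 -0.143  0.179] mean [ 0.631 -0.143  0.174] p5 [ 0.619 -0.148  0.15 ] p95 [ 0.635 -0.137  0.187]
scene0 (255, 245, 295, 355) 0.02 0.03 414
  med [ 0.704 -0.157  0.025] mean [ 0.703 -0.156  0.025] p5 [ 0.684 -0.175  0.022] p95 [ 0.722 -0.138  0.028]
side0 (240, 105, 275, 170) 0.155 0.185 89
  med [0.578 0.196 0.173] mean [0.578 0.197 0.175] p5 [0.574 0.166 0.169] p95 [0.582 0.229 0.183]
side0 (240, 105, 275, 170) 0.19 0.225 93
  med [0.579 0.172 0.206] mean [0.579 0.197 0.206] p5 [0.574 0.167 0.191] p95 [0.584 0.231 0.22 ]
side0 (240, 105, 275, 170) 0.235 0.29 384
  med [0.572 0.193 0
[... 227 characters left out ...]
425, 165, 472, 220) 0.19 0.225 85
  med [0.583 0.177 0.206] mean [0.583 0.203 0.206] p5 [0.578 0.171 0.192] p95 [0.587 0.236 0.221]
scene0 (425, 165, 472, 220) 0.235 0.29 470
  med [0.591 0.201 0.257] mean [0.589 0.202 0.254] p5 [0.577 0.183 0.238] p95 [0.596 0.224 0.267]
side0 (338, 332, 358, 368) 0.145 0.2 452
  med [ 0.443 -0.303  0.172] mean [ 0.444 -0.302  0.171] p5 [ 0.437 -0.306  0.148] p95 [ 0.455 -0.294  0.187]
side0 (272, 124, 290, 142) 0.2 0.32 164
  med [0.584 0.121 0.258] mean [0.584 0.121 0.258] p5 [0.573 0.117 0.246] p95 [0.596 0.127 0.269]
scene0 (408, 175, 424, 198) 0.2 0.32 117
  med [0.592 0.124 0.261] mean [0.591 0.125 0.261] p5 [0.577 0.122 0.249] p95 [0.6   0.129 0.27 ]
```

View pics/crop.png

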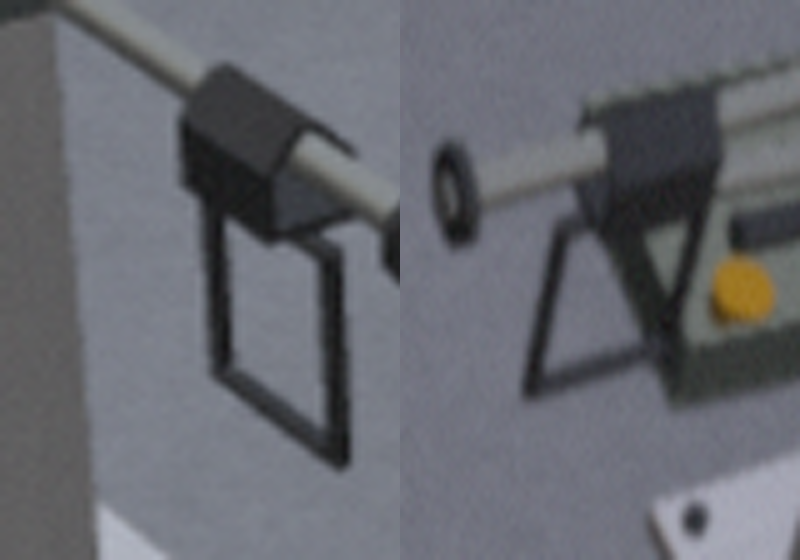

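The crops show the loop hanging square with its opening facing along x. Its bar runs from y≈0.170 to 0.230 at x≈0.580. Next I'll fit its yaw and go for a wrist look at the weight.

```bash
python3 - <<'E'
from h import *
np.set_printoptions(precision=4,suppress=True)
for fn,b in(("side0",(240,105,275,170)),("scene0",(425,165,472,220))):
    f=np.load("pics/%s.npz"%fn);u0,v0,u1,v1=b
    w=f["w"][v0:v1,u0:u1];s=f["im"][v0:v1,u0:u1].astype(int)
    p=w[(s.max(-1)<75)&(w[...,2]>.16)&(w[...,2]<.178)&(abs(w[...,0]-.58)<.02)]
    print(fn,len(p),np.polyfit(p[:,1]-.2,p[:,0],1), p[:,1].min(),p[:,1].max())
def R(yaw): # tool x = -weight x
    c,s=np.cos(yaw),np.sin(yaw); return np.array([[-c,-s,0],[-s,c,0],[0,0,-1.]]).T.T
def Rw(yaw):
    x=-np.array([np.cos(yaw),np.sin(yaw),0]);z=np.array([0,0,-1.]);return np.column_stack([x,np.cross(z,x),z])
p=np.array(robot.read_position());p[2]=.5
robot.move_straight(p,vel=.3)
robot.move_pose([.625,-.148,.42],Rw(-.12))
robot.move_straight([.625,-.148,.30],vel=.2)
im,d,w=snap("wrist","w1")
print(robot.read_joints(),robot.read_time_s())
m=(im.max(-1)<75)&(d>0)
for lo,hi in((.18,.2),(.145,.2),(.085,.12),(.02,.032)):
    q=w[m&(w[...,2]>lo)&(w[...,2]<hi)&(abs(w[...,0]-.66)<.09)&(abs(w[...,1]+.15)<.05)];print(lo,len(q))
    if len(q):print(q.mean(0),np.percentile(q,2,0),np.percentile(q,98,0))
E
```

```text
side0 67 [-0.0908  0.5775] 0.16586111406327853 0.23185543538719
scene0 75 [-0.0897  0.5825] 0.17218766222951853 0.23696317733558264
[-0.4526  0.5091  0.9172  1.5887 -0.4202  1.251   1.9874] 4.9917
0.18 519
[ 0.6224 -0.145   0.1869] [ 0.6131 -0.1521  0.1826] [ 0.6324 -0.1381  0.1886]
0.145 667
[ 0.6204 -0.1447  0.182 ] [ 0.6128 -0.1519  0.1514] [ 0.6322 -0.1377  0.1885]
0.085 322
[ 0.6733 -0.1541  0.1031] [ 0.62   -0.1606  0.0917] [ 0.7038 -0.1431  0.1139]
0.02 818
[ 0.6982 -0.1591  0.0263] [ 0.6784 -0.1789  0.024 ] [ 0.7182 -0.1374  0.028 ]
```

View pics/w1.png

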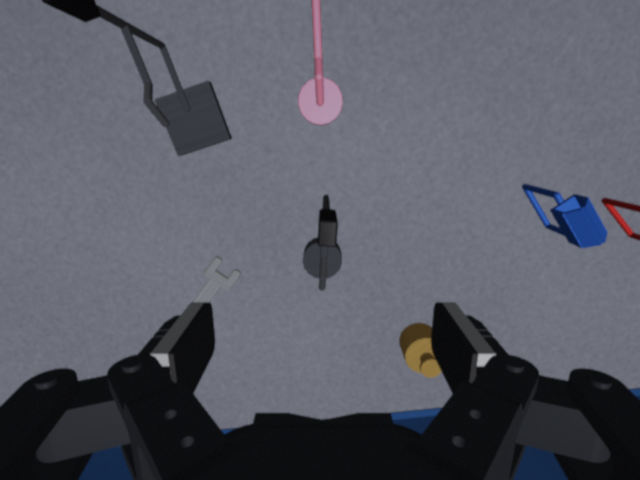

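The wrist view shows the round weight at centre, grip at (327,222) and hook line running down to (322,288). It is nearly in line with the tool, and nothing lies between the fingers. I'll grasp and lift.

```bash
cat >> h.py <<'E'
def Rw(yaw):
    x=-np.array([np.cos(yaw),np.sin(yaw),0]);z=np.array([0,0,-1.]);return np.column_stack([x,np.cross(z,x),z])
E
python3 - <<'E'
from h import *
np.set_printoptions(precision=4,suppress=True)
f=np.load("pics/w1.npz");im=f["im"];w=f["w"]
m=(im.max(-1)<75)&(w[...,2]>.08)&(w[...,2]<.2)&(abs(w[...,0]-.66)<.09)&(abs(w[...,1]+.15)<.05)
q=w[m];k=np.polyfit(q[:,0]-.6225,q[:,1],1);yaw=np.arctan(k[0]);print(k,yaw)
g=np.array([.6225,-.145])
robot.move_straight([*g,.25],vel=.15,rot=Rw(yaw))
print(robot.move_straight([*g,.148],vel=.08,threshold=15),robot.read_position())
robot.gripper_to(.0,f_grip=110)
print(robot.read_width(),robot.read_finger_force(),robot.read_contact_force())
robot.move_straight([*g,.25],vel=.06)
print(robot.read_contact_force(),robot.read_torque(),robot.read_width(),robot.read_time_s())
snap("side","side1");im,d,w=snap("wrist","w2")
for nm,y in(("hang",.09),):
  Rh=Rw(y)
  for p in([.5,.19,.26],[.44,.18,.26]): print(robot.ik(p,Rh))
a=cv2.imread("pics/side1.png")[120:330,320:480];b=cv2.imread("pics/w2.png")
cv2.imwrite("pics/c2.png",np.hstack([cv2.resize(a,(366,480)),b[:,120:520]]))
E
```

```text
[-0.1734 -0.1451] -0.17167378985248843
False [ 0.6229 -0.1451  0.1486]
0.012749219842400558 107.04611420631409 [-1.045   1.0914  2.8988]
[-0.0695  0.4209 -3.9738] [0.0799 0.2824 0.0165] 0.012308938943625876 9.4083
[-1.192   0.3232  0.9461  1.8991 -0.2984  1.0683  1.5366]
[-1.3179  0.1688  0.9706  2.0299 -0.1633  1.0217  1.3927]
```

View pics/c2.png

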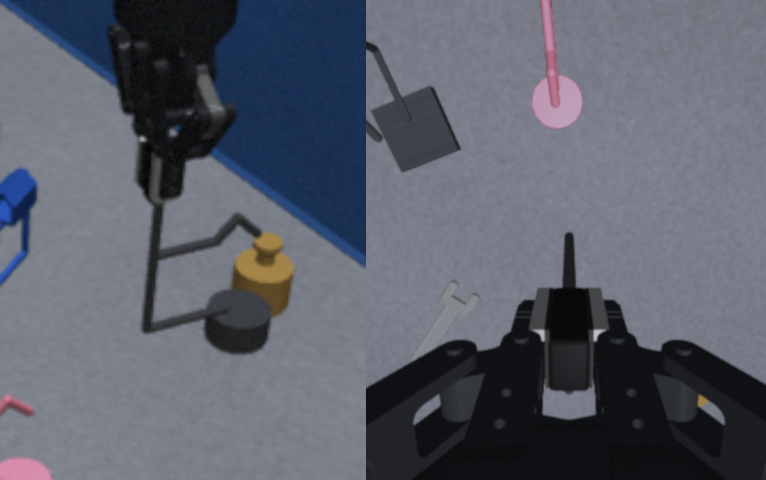

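The weight is held and looks upright, with the hook clear at (240,215) in the left crop. I'll carry it high to a staging pose on the robot's side of the stirrup, then measure it there.

```bash
python3 - <<'E'
from h import *
np.set_printoptions(precision=4,suppress=True)
robot.move_straight([.6225,-.145,.40],vel=.15)
robot.move_straight([.43,.10,.40],vel=.15,rot=Rw(.09))
robot.move_straight([.4455,.189,.2445],vel=.15)
robot.dwell(.3)
print(robot.read_position(),robot.read_joints(),robot.read_torque(),robot.read_time_s())
for n in("side","scene"): snap(n,n+"2")
a=cv2.imread("pics/side2.png")[60:260,130:330];b=cv2.imread("pics/scene2.png")[100:260,350:510]
cv2.imwrite("pics/c3.png",np.hstack([cv2.resize(a,(400,400)),cv2.resize(b,(400,400))]))
E
```

```text
[0.4456 0.1889 0.2448] [-1.1267  0.1863  0.7471  2.0217 -0.1519  0.9872  1.3564] [-0.0501  0.2608 -0.0217] 14.5333
```

View pics/c3.png

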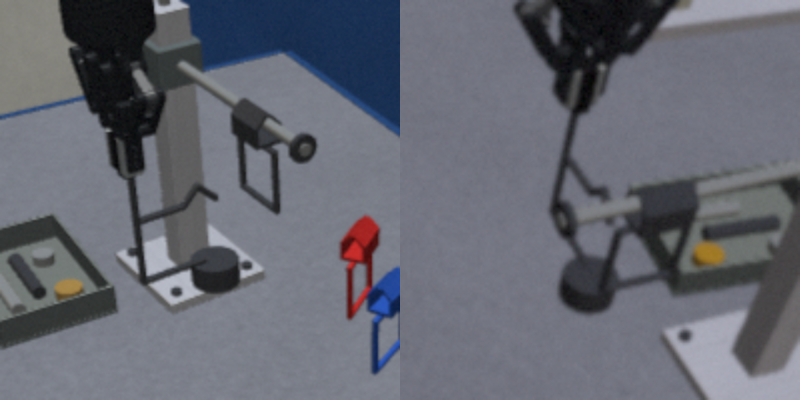

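Both crops show the hook at loop-opening height on the robot's side: side crop peak at (198,187), tip at (215,198). I'll now get the hook and bar positions relative to each other in the same views.

```bash
python3 - <<'E'
from h import *
np.set_printoptions(precision=4,suppress=True)
ex=np.array([np.cos(.09),np.sin(.09)]);ey=np.array([-ex[1],ex[0]])
C=np.array([.580,.2015]);T=np.array([.4455,.189])+.065*ex  # nominal throat
for fn,hb,bb in(("side2",(190,140,242,172),(240,105,275,170)),("scene2",(412,155,440,182),(425,165,472,220))):
    f=np.load("pics/%s.npz"%fn)
    def pts(b,zl,zh,xl,xh):
        u0,v0,u1,v1=b;w=f["w"][v0:v1,u0:u1];m=(f["im"][v0:v1,u0:u1].max(-1)<75)&(w[...,2]>zl)&(w[...,2]<zh)&(w[...,0]>xl)&(w[...,0]<xh);p=w[m]
        return np.column_stack([(p[:,:2]-C)@ex,(p[:,:2]-C)@ey,p[:,2]])
    h=pts(hb,.16,.24,.44,.555);b=pts(bb,.16,.178,.56,.6)
    print(fn,"bar",len(b),b.mean(0),b[:,1].min(),b[:,1].max())
    o=np.argsort(h[:,0]);h=h[o]
    for x in np.arange(-.14,-.03,.008):
        s=h[(h[:,0]>=x)&(h[:,0]<x+.008)]
        if len(s):print("  ",len(s),s.mean(0))
    g=f["w"][...];m=(f["im"].max(-1)<75)&(g[...,2]>.115)&(g[...,2]<.132)&(g[...,0]>.46)&(g[...,0]<.55)&(abs(g[...,1]-.2)<.05);q=g[m]
    if len(q):print("  disc top",len(q),(q[:,:2].mean(0)-C)@ex,(q[:,:2].mean(0)-C)@ey,np.median(q[:,2]))
print("nominal throat",(T-C)@ex,(T-C)@ey)
E
```

```text
side2 bar 73 [-0.0024 -0.0046  0.1723] -0.03602861864673853 0.03004129133670778
   74 [-0.1352 -0.0048  0.2143]
   18 [-0.1286 -0.0041  0.1988]
   11 [-0.1197 -0.0036  0.1909]
   12 [-0.1124 -0.0053  0.1917]
   14 [-0.1037 -0.0039  0.1909]
   14 [-0.096  -0.0042  0.1911]
   15 [-0.0878 -0.0048  0.1916]
   21 [-0.0797 -0.0043  0.1974]
   18 [-0.072  -0.0047  0.2046]
   16 [-0.0635 -0.0042  0.2005]
   14 [-0.0555 -0.0049  0.1931]
   2 [-0.0504 -0.0051  0.1887]
  disc top 334 -0.06585648242064993 -0.0063351130208735154 0.12158394445473608
scene2 bar 89 [0.0025 0.0017 0.1726] -0.03096870028312303 0.035335646002278696
   6 [-0.1328 -0.0001  0.1958]
   47 [-0.1297 -0.0001  0.1868]
   9 [-0.1199 -0.0005  0.1926]
   6 [-0.1115  0.      0.1936]
   4 [-0.1048 -0.0001  0.1933]
   6 [-0.0965 -0.0001  0.1935]
   6 [-0.0878  0.0003  0.193 ]
   6 [-0.0785 -0.001   0.1982]
   7 [-0.0713 -0.0008  0.2046]
   11 [-0.0642 -0.0005  0.2066]
  disc top 257 -0.055532872970881705 -0.003460777896468245 0.12183624550189076
nominal throat -0.07007912445508829 -0.00036074429551745846
```

Relative to the bar, the throat is 69 mm short in x, about 2 mm short in y, and 26 mm above it. I'll raise it 3 mm, insert, lower until contact, and check before letting go.

```bash
python3 - <<'E'
from h import *
np.set_printoptions(precision=4,suppress=True)
ex=np.array([np.cos(.09),np.sin(.09)]);ey=np.array([-ex[1],ex[0]])
A=np.array([.4455,.189])+.002*ey
robot.move_straight([*A,.2475],vel=.05)
B=A+.069*ex
print("in",robot.move_straight([*B,.2475],vel=.05,threshold=6),robot.read_position())
f0=np.array(robot.read_contact_force())
print("down",robot.move_straight([*B,.216],vel=.02,threshold=3.5),robot.read_position(),np.array(robot.read_contact_force())-f0,robot.read_time_s())
for n in("side","scene"): snap(n,n+"3")
a=cv2.imread("pics/side3.png")[60:220,180:340];b=cv2.imread("pics/scene3.png")[120:260,380:520]
cv2.imwrite("pics/c4.png",np.hstack([cv2.resize(a,(400,400)),cv2.resize(b,(400,400))]))
E
```

```text
in False [0.5138 0.1972 0.2475]
down True [0.5142 0.1972 0.2172] [0.7065 0.6507 7.766 ] 17.8083
```

View pics/c4.png

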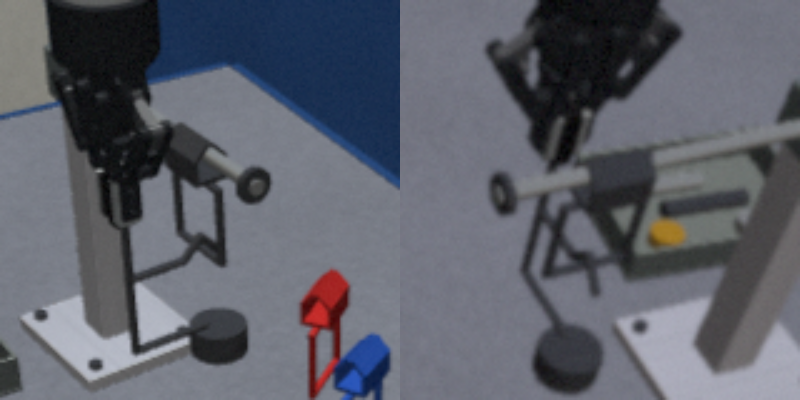

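The hook is over the bar with its tip on the far side: side crop (220,262), scene crop (597,292). It has contact at the expected seated height, so I'll let go and back off upward.

```bash
python3 - <<'E'
from h import *
np.set_printoptions(precision=4,suppress=True)
p=np.array(robot.read_position())
robot.gripper_to(.02,f_grip=20);robot.gripper_to(.05)
robot.dwell(.5);print(robot.read_contact_force(),robot.read_width())
robot.move_straight([p[0],p[1],p[2]+.09],vel=.06)
robot.move_straight([p[0]-.06,p[1],.42],vel=.15)
robot.dwell(3);print(robot.read_time_s())
for n in("side","scene"): snap(n,n+"4")
a=cv2.imread("pics/side4.png")[60:220,180:340];b=cv2.imread("pics/scene4.png")[120:260,380:520]
cv2.imwrite("pics/c5.png",np.hstack([cv2.resize(a,(400,400)),cv2.resize(b,(400,400))]))
w1=np.load("pics/side4.npz")["w"]
robot.dwell(.4);w2=snap("side","side5")[2]
for w,fn in((w1,"side4"),(w2,"side5")):
    im=np.load("pics/%s.npz"%fn)["im"]
    m=(im.max(-1)<75)&(abs(w[...,0]-.58)<.05)&(abs(w[...,1]-.2)<.05)&(w[...,2]>.07)&(w[...,2]<.11);print("disc",w[m].mean(0),m.sum())
    m=(im.max(-1)<75)&(abs(w[...,0]-.515)<.03)&(abs(w[...,1]-.2)<.05)&(w[...,2]>.2)&(w[...,2]<.27);print("grip",w[m].mean(0),m.sum())
E
```

```text
[-0.279  -0.5798 -0.7019] 0.049960164984506186
24.7167
disc [0.5841 0.193  0.0894] 464
grip [0.5129 0.1912 0.2353] 308
disc [0.584  0.193  0.0892] 465
grip [0.5128 0.191  0.2353] 307
```

View pics/c5.png

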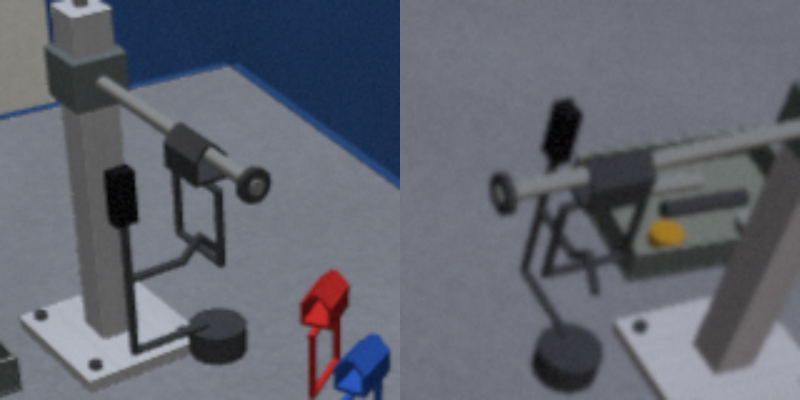

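The weight hangs freely and still on the lower bar, and the gripper is clear of it.

```bash
python3 -c "
from cell import robot
print(robot.hand_in())"
```

```text
the job is handed in; nothing more can be done
None
```

The round weight hangs still by its hook on the stirrup's lower bar, the gripper is clear, the square weight was not touched, and the job was handed in at about 25 s; no verdict was returned.

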